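# Rack an untrimmed cast plaque for curing

## Task

Lay the untrimmed cast plaque from the silicone block on the sloping stand, against its ledge with the pouring gate up the slope, and let go of it; then take it again by its gate and lower it gently, gate up, into the one empty slot of the curing rack until it stands fully home on the slot floor, and let go. Do not force it against the rack, and leave the plaques already in the rack and the loose things on the bench as they are.

Things in the scene. Friction and masses are not known exactly. Their poses are not given: they have to be found in the camera images.
- plaque_center (a point): Loose grey resin plaque, 60 g: plate 84 x 60 x 6 mm with a pouring gate (tongue 40 long, 24 wide, 10 thick, 2 mm proud on both faces) out of the middle of one 60 mm edge. Point: middle of the plate; +x along the 84 mm to the gate (gate x +42 to +82 mm), y along the 60 mm, z through the thickness. Centre of mass about 15 mm gateward. Starts lying flat, z up, on the block.
- block: Fixed cream silicone block 70 (x) x 36 (y) x 40 mm tall on a plywood board 110 x 100 x 10 mm; block top 50 mm above the bench. Origin: middle of the board's underside, z up. The plaque lies on it, gate towards +x and overhanging; its 84 mm sides overhang by about 12 mm each.
- stand_seat (a point): Fixed wooden stand: board 34 mm wide, 74 long, 10 thick, rising at 45 deg towards +x, ledge 10 mm proud at its lower end; foot 100 x 70. Point: where the plate's middle lies when against slope and ledge, gate up the slope (42 mm from ledge, 3 above slope, 77 above bench). Axes not tilted: +x horizontal, the way the slope rises; z up. Gate and 10 mm of plate stick out past the board's top end.
- rack: Fixed aluminium rack 92 (x) x 88 (y) mm; origin: middle of underside, z up. Five slots at y = -26, -13, 0, 13, 26 mm, each along x, floor 12 mm above the bench. Comb guides hold a plate at its side edges: slots 7.6 mm wide for 6 mm plates, 64 mm between end walls for the 60 mm width; guides' rounded tops are 60 mm above the bench.
- free_slot: The rack's one empty slot (one of the three inner ones, a plaque on both sides): origin at the middle of its floor; x along the slot, y across, z up. A plaque fully home, gate up, has its plate's middle 42 mm and its gate top 124 mm above this point; either face may look either way.
- racked0: One of four loose trimmed plaques (no gate) already standing in the rack, grey, 60 (x) x 6 (y) x 84 mm tall; origin: middle of its lower edge. Its top is 96 mm above the bench.
- racked1: One of four loose trimmed plaques (no gate) already standing in the rack, grey, 60 (x) x 6 (y) x 84 mm tall; origin: middle of its lower edge. Its top is 96 mm above the bench.
- racked2: One of four loose trimmed plaques (no gate) already standing in the rack, grey, 60 (x) x 6 (y) x 84 mm tall; origin: middle of its lower edge. Its top is 96 mm above the bench.
- racked3: One of four loose trimmed plaques (no gate) already standing in the rack, grey, 60 (x) x 6 (y) x 84 mm tall; origin: middle of its lower edge. Its top is 96 mm above the bench.
- casting: Bystander: loose grey cast part about 105 x 45 mm, 30 mm tall; origin in its underside.
- cup: Bystander: white plastic mixing cup, 60 mm across, 60 mm tall; origin in its underside.
- scraper: Bystander: spatula 190 mm long lying on the bench.
- spray: Bystander: metal can, 52 mm across, 150 mm tall; origin in its underside.
- riser: Bystander: small silicone cube-like plug 24 x 24 x 30 mm; origin in its underside.
- pin: Bystander: brass pin standing up, 18 mm across, 40 mm tall; origin in its underside.

How it is judged:
By the outcome, as a careful person would: the job done as asked, in the order asked, and still so for the second after the job is handed in, with the robot touching nothing.
It also fails if it takes over 61 s, if anything falls off the work surface, if the arm or the gripper's body presses on something with over 40 N, if the wrist force passes 120 N, or if a joint passes its speed limit or range.

## Robot

A 6-joint arm with a two-finger parallel gripper is mounted at the origin on the work surface. World frame = base frame: x ahead of the robot, y to its left, z up, the work surface at z = 0. Lengths are in m, angles in rad, forces in N, time in s.
With the tool pointing down it reaches from about 0.3 to 0.775 m from the base axis. Payload 14.6 kg.
Tool frame: the origin (TCP) lies at the very end of the fingers, on their centre line; the grasp point (between the pads) lies 19 mm behind it; z points along the fingers, y is the line along which they close (so a half turn about z gives the same grasp; the last joint's range is limited). The gripper opens to 94 mm and grips with 3 to 60 N. Pads are 16 mm wide; open, the fingers measure 119 mm over their backs; the gripper's body (75 mm by 177 mm) begins 78 mm behind the grasp point.
Start: joints at [1.163, 0.3, 1.521, -0, 1.321, -0.067], TCP at [0.184, 0.518, 0.205] pointing down, gripper open.
Joint ranges: [-3.03, 3.03], [-0.79, 2.21], [0.23, 2.52], [-1.04, 4.18], [0, 3.07], [-2.55, 2.55]. Speed limits (rad/s): [2.22, 2.22, 2.57, 3.14, 3.14, 3.14].

## Interface

Orientations are given as [roll, pitch, yaw] about the fixed x, y, z axes, in that order (R = Rz(yaw) Ry(pitch) Rx(roll)).
In Python, from station import ctrl gives the robot as it stands.
- The arm moves only by the tool move_arm, never from a script. Its argument "targets" is a list of rows, each a list of 6 numbers: the shift along the tool's x, y, z in units of 1000 mm (1.0 is 1000 mm), then the turn, a rotation vector about the tool's x, y, z in units of 30 degrees (1.0 is 30 degrees). In form: [[tx, ty, tz, ax, ay, az], ...]. A call has exactly 5 rows; each row is the pose to reach, as a shift and turn from the pose commanded when the call began, along the tool's axes at that moment; what a row does not reach only later rows make up. A row lasts 1/12 s, in which the tool goes at most 41.7 mm and 7.16 degrees, less where a joint would pass 70% of its speed; a pose out of reach is approached as far as the arm can. A call with a number of a shift or a turn outside -1 to 1 is refused whole. A call with a gripper value outside its range is refused whole. "fingers" is the opening, from -1 (shut) to 1 (fully open), set as the call begins (left out, the last holds). The fingers move at their own pace and stop on an object; "grip_force" is the grip in N (left out, the last holds). Time passes only in rows, so rows that repeat a pose let the fingers close, or fill a call up. It gives the time, the measured TCP pose, the force and the opening at its end, in the units of the state.
- ctrl.get_obs(): the state, without advancing time (a new reading comes with each control period).
- ctrl.camera(name): name is "scene" or "top" or "wrist"; returns the picture (480x640x3 uint8, red, green, blue); there is no depth.
- ctrl.camera_info(name): a dict with "fx", "fy", "cx", "cy" (pixels), "rvec" (rotation vector, rad) and "tvec" (3), from world to camera coordinates, as OpenCV has them. Camera axes: x right, y down, z forward; pixel columns grow to the right and rows downward; lengths in m; the calibration is good to about 2 mm. A picture is of the moment at which its call begins: read the wrist's pose just before it. camera_info takes no time and is no camera call; for the wrist camera it gives the pose at the moment of the call.
- ctrl.hand_in(): hands the job in, once; it reports no verdict.
The state is a dict: "time_s": time; "qpos": joint angles; "joint_vel": joint speeds; "tau": joint torques, N m; "ee_pos": TCP position; "eef_rot": TCP orientation; "force": force on the tool from outside, world axes, zero at the start; "moment": the same for the moment, N m; "grip_width": finger opening in m.
Only numpy, scipy, OpenCV 4.12 (cv2) and the standard library are available. Lean on these libraries where they do the work, as an engineer would, in place of code of your own. Each camera call takes 0.05 s, during which the arm holds its last target. There are 200 camera calls.

## Working session

There is one attempt and no reset: what is moved stays moved. The work goes in short steps, Python scripts to look and compute and a tool call to move; the robot and the scene stay as the last step left them, time stands still between calls to the robot, and variables do not carry over. Pictures are saved under pics/ and viewed, on a budget of 10 in all, crops included, one or two more only if the job needs it, and the job is handed in when it is done.

Besides the shell and the picture viewer there is one more tool, called as a command line: name --pt "numbers of a row" for each row, then --argument value for the rest. move_arm: Moves the arm, as the interface text tells. Shifts and turns lie within -1 to 1; 1 stands for 1000 mm of shift or 30 degrees of turn. Its arguments: {"type":"object","properties":{"targets":{"type":"array"},"fingers":{"type":"number"},"grip_force":{"type":"number"}},"required":["targets"]}

```bash
ls; mkdir -p pics
python3 - <<'E'
from station import ctrl
import cv2
for n in("top","scene"):
    cv2.imwrite(f"pics/{n}0.png",ctrl.camera(n)[:,:,::-1]); print(n,ctrl.camera_info(n))
print(ctrl.get_obs())
E
```

```text
pics
top {'fx': 516.9333111837218, 'fy': 516.9333111837218, 'cx': 319.04686201445907, 'cy': 237.1253831753467, 'rvec': array([ 2.11997066, -2.16992498,  0.17898679]), 'tvec': array([0.02196534, 0.54158382, 0.99555837])}
scene {'fx': 597.4439111619893, 'fy': 597.4439111619893, 'cx': 328.7615653769676, 'cy': 235.4447502649607, 'rvec': array([ 0.87455593,  2.5260271 , -1.10919704]), 'tvec': array([ 0.4051971 , -0.18125341,  1.42653071])}
{'time_s': 0.1, 'qpos': array([ 1.16334874e+00,  3.00396063e-01,  1.52151195e+00,  8.72243638e-06,
        1.32074600e+00, -6.66051656e-02]), 'joint_vel': array([-7.75955624e-04,  2.03769254e-04, -1.86129165e-03,  1.41857816e-03,
       -7.91246332e-05, -1.41664280e-03]), 'tau': array([ 1.82260206e-03, -5.32642508e+01, -3.53282726e+01,  7.08828284e-02,
        2.35389947e-02, -8.43940393e-05]), 'ee_pos': array([0.18376056, 0.51813362, 0.20495675]), 'eef_rot': array([-3.14053420e+00, -7.90703456e-05,  2.80074803e+00]), 'force': array([0.05060516, 0.02446612, 0.27466193]), 'moment': array([ 0.00601015, -0.01128182, -0.0162559 ]), 'grip_width': 0.09402980714919507}
```

View pics/top0.png

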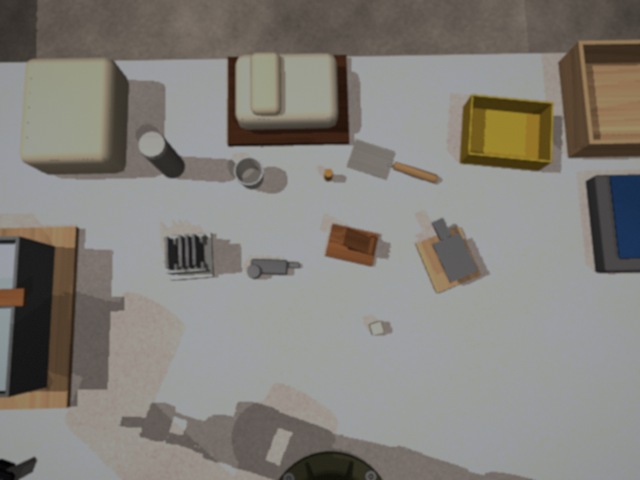

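View pics/scene0.png

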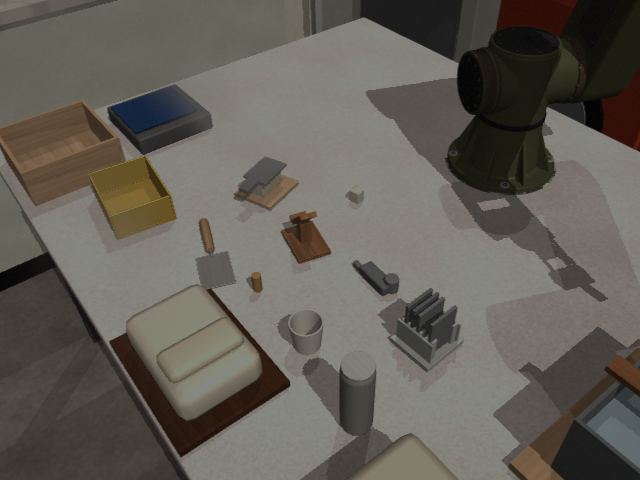

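```bash
cat > h.py <<'E'
import cv2, numpy as np
from scipy.spatial.transform import Rotation as R
def crop(img,u0,v0,w,W=400):
    h=w*3//4; return cv2.resize(img[v0:v0+h,u0:u0+w],(W,W*3//4),interpolation=cv2.INTER_CUBIC)
def ray(info,px,z):
    """world point on plane z for pixels px"""
    Rm=cv2.Rodrigues(np.array(info['rvec']))[0]; t=np.array(info['tvec']); c=-Rm.T@t
    px=np.atleast_2d(px).astype(float); d=np.c_[(px[:,0]-info['cx'])/info['fx'],(px[:,1]-info['cy'])/info['fy'],np.ones(len(px))]@Rm
    return c+d*((z-c[2])/d[:,2])[:,None]
def proj(info,P):
    K=np.array([[info['fx'],0,info['cx']],[0,info['fy'],info['cy']],[0,0,1]])
    return cv2.projectPoints(np.atleast_2d(P).astype(float),np.array(info['rvec']),np.array(info['tvec']),K,None)[0][:,0]
E
python3 - <<'E'
from h import *
t=cv2.imread("pics/top0.png");s=cv2.imread("pics/scene0.png")
im=np.vstack([np.hstack([crop(t,140,220,96),crop(t,400,215,96)]),np.hstack([crop(t,305,210,96),crop(s,376,278,108)])])
cv2.imwrite("pics/c1.png",cv2.convertScaleAbs(im,alpha=1.5))
E
```

```text
(no output)
```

View pics/c1.png

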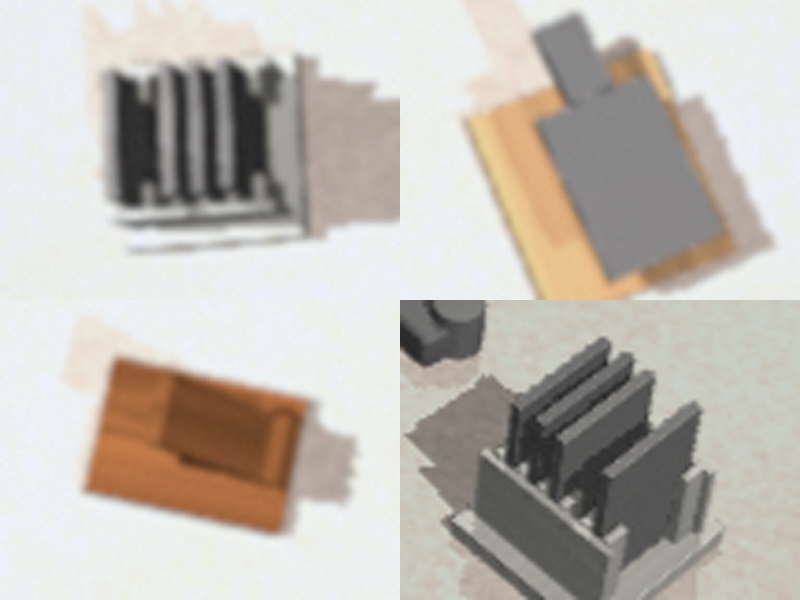

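Run:
```python
from h import *
from station import ctrl
I=ctrl.camera_info("top")
k=96/400
def up(c,u0,v0,X0,Y0): return [(u0+(x-X0+.5)*k-.5,v0+(y-Y0+.5)*k-.5) for x,y in c]
p=ray(I,up([(537,122),(647,78),(725,240),(610,282)],400,215,400,0),.056)
g=ray(I,up([(533,32),(580,12)],400,215,400,0),.058)
print("plate",p[:,:2].round(4),p.mean(0)); d=p[:2].mean(0)-p[2:].mean(0);print(np.hypot(*d[:2]),np.degrees(np.arctan2(d[1],d[0])));print("gate",g.mean(0))
f=ray(I,up([(115,357),(312,402),(280,533),(85,492)],305,210,0,300),.008);print("foot",f[:,:2].round(4),f.mean(0))
d=f[0]-f[1];print(np.hypot(*d[:2]),np.degrees(np.arctan2(d[1],d[0])))
b=ray(I,up([(102,70),(298,58),(303,237),(128,250)],140,220,0,0),0);print("rack",b[:,:2].round(4))
for nm,c in dict(tops=[(163,65),(195,65),(225,65),(113,70),(168,195),(200,198),(231,196),(120,200)]).items(): print(nm,ray(I,up(c,140,220,0,0),.096)[:,:2].round(4))
print(ctrl.camera_info("wrist"))
w=ctrl.get_obs(); T=R.from_euler('xyz',w['eef_rot']).as_matrix(); Ci=ctrl.camera_info("wrist");Rm=cv2.Rodrigues(Ci['rvec'])[0]
print("cam in tool",T.T@(-Rm.T@Ci['tvec']-w['ee_pos']), "cam axes in tool\n",(T.T@Rm.T).round(3))
s=cv2.imread("pics/scene0.png");a=crop(s,270,195,80)
wi=ctrl.camera("wrist")[:,:,::-1]
cv2.imwrite("pics/c2.png",cv2.convertScaleAbs(np.hstack([a,cv2.resize(wi,(400,300))]),alpha=1.5))
```

```text
plate [[ 0.5211 -0.2148]
 [ 0.5411 -0.2686]
 [ 0.463  -0.3003]
 [ 0.4445 -0.2447]] [ 0.49242102 -0.25711765  0.056     ]
0.08333291239580354 21.72697031685801
gate [ 0.56887435 -0.22647645  0.058     ]
foot [[ 0.5759 -0.0192]
 [ 0.5509 -0.1169]
 [ 0.4857 -0.0983]
 [ 0.5083 -0.0025]] [ 0.53016352 -0.05921391  0.008     ]
0.10079970787608351 75.63307933245795
rack [[0.5574 0.3318]
 [0.5613 0.234 ]
 [0.4714 0.2308]
 [0.467  0.317 ]]
tops [[0.5432 0.2763]
 [0.5429 0.2618]
 [0.5425 0.2481]
 [0.5414 0.299 ]
 [0.4836 0.273 ]
 [0.482  0.2585]
 [0.4825 0.2446]
 [0.4819 0.2945]]
{'fx': 418.8191400775817, 'fy': 418.8191400775817, 'cx': 314.6447417830193, 'cy': 247.44923801925236, 'rvec': array([-2.37398247, -1.67693529, -0.23096106]), 'tvec': array([-0.54960427, -0.02775688,  0.39211861])}
cam in tool [ 0.07998811  0.00023833 -0.17908569] cam axes in tool
 [[-0.    -0.962 -0.272]
 [ 1.    -0.    -0.   ]
 [ 0.    -0.272  0.962]]
```

View pics/c2.png

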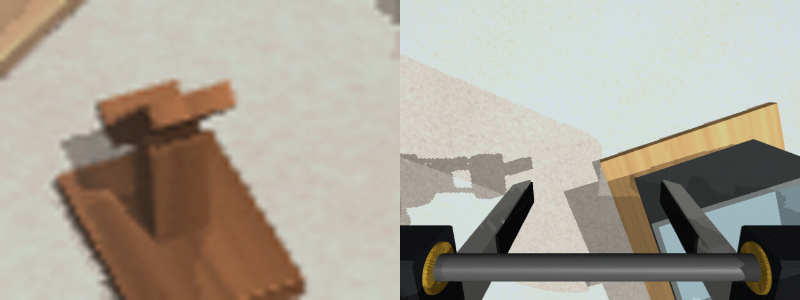

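```bash
cat >> h.py <<'E'
def obs():
    from station import ctrl
    return ctrl.get_obs()
def rot(x,z):
    """tool rotation from tool x and z axis in world"""
    x=np.array(x,float);z=np.array(z,float);z/=np.linalg.norm(z);x-=z*(x@z);x/=np.linalg.norm(x)
    return R.from_matrix(np.c_[x,np.cross(z,x),z])
def down(yaw): a=np.radians(yaw); return rot([np.cos(a),np.sin(a),0],[0,0,-1])
def go(p,Rt,tcpback=0):
    o=obs(); T=R.from_euler('xyz',o['eef_rot'])
    d=T.inv().apply(np.array(p)-o['ee_pos']); r=np.degrees((T.inv()*Rt).as_rotvec())/30
    print("row",np.r_[d,r].round(4).tolist(),"dist",np.linalg.norm(d).round(3),"deg",(30*np.linalg.norm(r)).round(1),"q",o['qpos'].round(2).tolist())
E
python3 -c "
from h import *
go([.55,.285,.22],down(183))"
```

```text
row [-0.4231, -0.0974, -0.0149, -0.0016, -0.0004, -0.7508] dist 0.434 deg 22.5 q [1.16, 0.3, 1.52, -0.0, 1.32, -0.07]
```

move_arm --pt "-0.423 -0.097 -0.015 0 0 -0.75" --pt "-0.423 -0.097 -0.015 0 0 -0.75" --pt "-0.423 -0.097 -0.015 0 0 -0.75" --pt "-0.423 -0.097 -0.015 0 0 -0.75" --pt "-0.423 -0.097 -0.015 0 0 -0.75"

```text
time_s: 0.57
ee_pos: [0.3512, 0.4118, 0.2122]
eef_rot: [-3.141, -0.0, -3.085]
force: [0.2, 1.7, -0.4]
grip_width: 0.094
```

```bash
python3 -c "
from h import *
print(obs()['time_s']);go([.55,.285,.22],down(183))"
```

```text
0.5667
row [-0.1914, -0.1378, -0.0078, -0.0003, -0.0004, 0.0077] dist 0.236 deg 0.2 q [0.8, 0.28, 1.54, 0.0, 1.33, -0.83]
```

move_arm --pt "-0.191 -0.138 -0.008 0 0 0" --pt "-0.191 -0.138 -0.008 0 0 0" --pt "-0.191 -0.138 -0.008 0 0 0" --pt "-0.191 -0.138 -0.008 0 0 0" --pt "-0.191 -0.138 -0.008 0 0 0"

```text
time_s: 0.98
ee_pos: [0.5263, 0.2985, 0.2192]
eef_rot: [-3.141, -0.0, -3.09]
force: [0.2, 0.6, 0.0]
grip_width: 0.0941
```

```bash
python3 -c "
from h import *
from station import ctrl
go([.54,.19,.3],down(165.6)); np.save('rackinfo.npy',ctrl.camera_info('wrist'),allow_pickle=True); cv2.imwrite('pics/w1.png',ctrl.camera('wrist')[:,:,::-1])"
```

```text
row [-0.008, -0.109, -0.0808, -0.0003, -0.0005, 0.5789] dist 0.136 deg 17.4 q [0.46, 0.41, 1.33, 0.0, 1.39, -1.17]
```

View pics/w1.png

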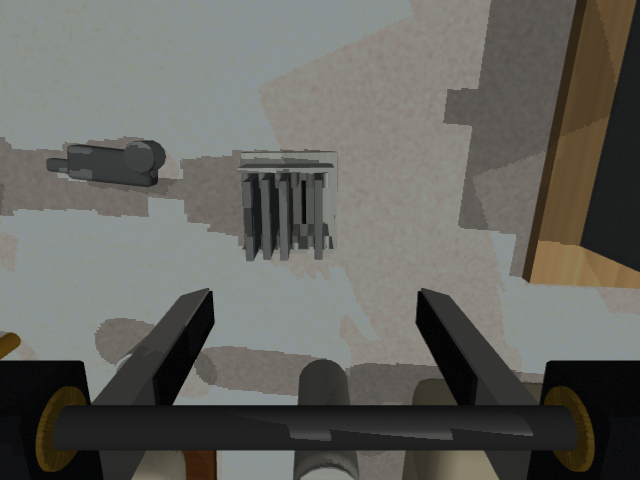

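```bash
python3 -c "
from h import *
t=cv2.imread('pics/w1.png'); cv2.imwrite('pics/w1c.png',cv2.convertScaleAbs(crop(t,216,150,152,800),alpha=1.6))"
```

```text
(no output)
```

View pics/w1c.png

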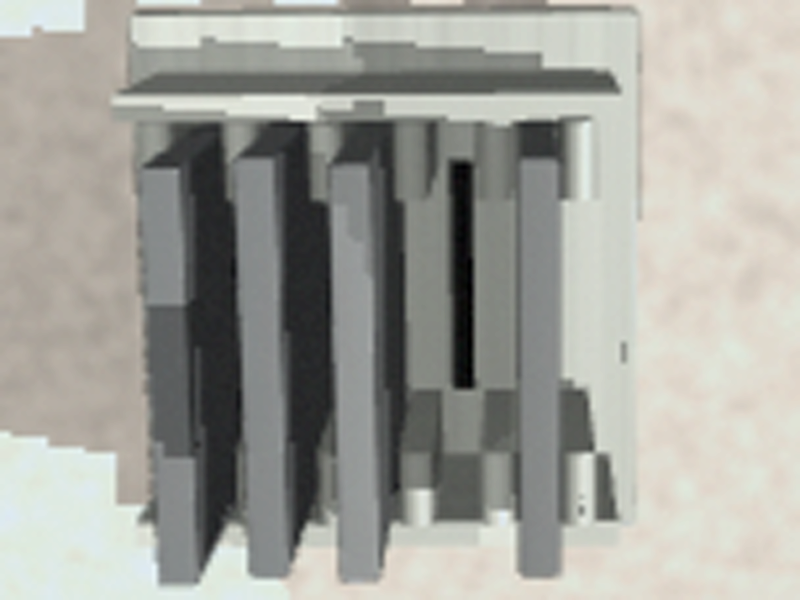

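move_arm --pt "-0.008 -0.2 -0.08 0 0 0.58" --pt "-0.008 -0.2 -0.08 0 0 0.58" --pt "-0.008 -0.2 -0.08 0 0 0.58" --pt "-0.008 -0.2 -0.08 0 0 0.58" --pt "-0.008 -0.2 -0.08 0 0 0.58"

```text
time_s: 1.45
ee_pos: [0.5423, 0.1057, 0.2972]
eef_rot: [-3.141, -0.0, 2.89]
force: [0.7, 0.7, 0.6]
grip_width: 0.0943
```

Run:
```python
from h import *
I=np.load('rackinfo.npy',allow_pickle=True).item()
k=152/800
def W(c,z): return ray(I,[(216+(x+.5)*k-.5,150+(y+.5)*k-.5) for x,y in c],z)[:,:2]
def rep(n,c,z):
    w=W(c,z);d=w[0]-w[-1];print(n,w.round(4).tolist(),"mid",w.mean(0).round(4),"len",np.hypot(*d).round(4),"dir",np.degrees(np.arctan2(d[1],d[0])).round(2))
rep("posts",[(459,522),(457.5,197)],.057)
rep("slit",[(462,387),(462,160)],.012)
rep("p1",[(181,582),(165,167)],.096)
rep("p2",[(270,576),(257,156)],.096)
rep("p3",[(360,580),(351.5,165)],.096)
rep("p4",[(540,576),(540.5,158)],.096)
rep("baseR",[(635,523),(638,10)],.004)
rep("baseL->R",[(130,10),(638,10)],.004)
# top cam check: where does this predict
from station import ctrl
go([.54,-.06,.3],down(165.6))
cv2.imwrite('pics/w2.png',ctrl.camera('wrist')[:,:,::-1]);np.save('standinfo.npy',ctrl.camera_info('wrist'),allow_pickle=True)
```

```text
posts [[0.5447, 0.2896], [0.4925, 0.2871]] mid [0.5186 0.2884] len 0.0523 dir 2.77
slit [[0.5324, 0.2884], [0.492, 0.2866]] mid [0.5122 0.2875] len 0.0404 dir 2.54
p1 [[0.5445, 0.2507], [0.4852, 0.248]] mid [0.5148 0.2493] len 0.0594 dir 2.66
p2 [[0.5429, 0.2635], [0.4831, 0.2605]] mid [0.513 0.262] len 0.0599 dir 2.87
p3 [[0.5429, 0.2764], [0.4836, 0.2734]] mid [0.5132 0.2749] len 0.0593 dir 2.94
p4 [[0.5409, 0.3022], [0.4813, 0.2991]] mid [0.5111 0.3006] len 0.0597 dir 3.02
baseR [[0.5584, 0.3215], [0.4654, 0.316]] mid [0.5119 0.3187] len 0.0932 dir 3.44
baseL->R [[0.4699, 0.2274], [0.4654, 0.316]] mid [0.4677 0.2717] len 0.0887 dir -87.04
row [-0.0391, -0.161, -0.0028, -0.0003, -0.0007, -0.0014] dist 0.166 deg 0.0 q [0.13, 0.25, 1.37, -0.0, 1.52, -1.19]
```

move_arm --pt "-0.02 -0.18 0.05 0 0 0" --pt "-0.02 -0.18 0.05 0 0 0" --pt "-0.02 -0.18 0.05 0 0 0" --pt "-0.02 -0.18 0.05 0 0 0" --pt "-0.02 -0.18 0.05 0 0 0"

```text
time_s: 1.92
ee_pos: [0.5159, -0.0751, 0.2452]
eef_rot: [-3.141, -0.002, 2.888]
force: [-0.4, 0.1, 0.9]
grip_width: 0.094
```

Run:
```python
from h import *
from station import ctrl
I=ctrl.camera_info('wrist');w=ctrl.camera('wrist')[:,:,::-1];cv2.imwrite('pics/w2.png',w);np.save('standinfo.npy',I,allow_pickle=True)
u=proj(I,[.53,-.06,.04])[0];print(u)
a,b=int(u[0])-90,int(u[1])-68
a=max(a,0);b=max(b,0);print(a,b)
cv2.imwrite('pics/w2c.png',cv2.convertScaleAbs(crop(w,a,b,180,800),alpha=1.6))
go([.46,-.33,.25],down(21.7))
```

```text
[333.96995715 228.39489218]
243 160
row [-0.0101, -0.2591, -0.0052, -0.0069, 0.0006, 4.7891] dist 0.259 deg 143.7 q [-0.22, 0.21, 1.54, -0.0, 1.39, -1.53]
```

View pics/w2c.png

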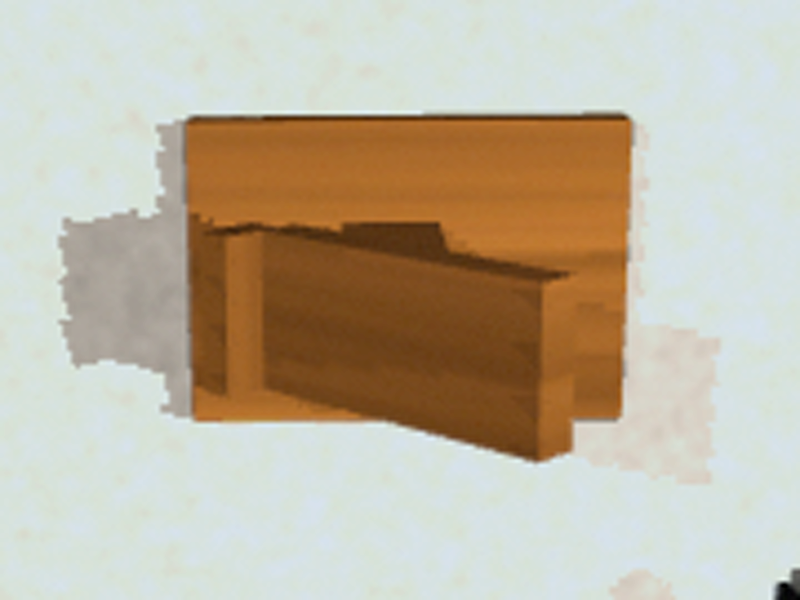

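Run:
```python
from h import *
I=np.load('standinfo.npy',allow_pickle=True).item()
k=180/800
def W(c,z): return ray(I,[(243+(x+.5)*k-.5,160+(y+.5)*k-.5) for x,y in c],z)[:,:2]
def rep(n,c,z):
    w=W(c,z);d=w[0]-w[-1];print(n,w.round(4).tolist(),"mid",w.mean(0).round(4),"len",np.hypot(*d).round(4),"dir",np.degrees(np.arctan2(d[1],d[0])).round(2));return w.mean(0)
a=rep("top",[(543,279),(540,460)],.0975)
b=rep("ledge",[(262,235),(264,390)],.0523)
d=a-b;print("u",np.hypot(*d),np.degrees(np.arctan2(d[1],d[0])))
rep("foot far",[(630,116),(188,118)],.01);rep("foot near",[(622,418),(192,420)],.01)
u=d/np.hypot(*d);print("seat",a-u*.0247,b+u*.0347)
```

```text
top [[0.5178, -0.0342], [0.5509, -0.0423]] mid [ 0.5343 -0.0383] len 0.0341 dir 166.38
ledge [[0.5055, -0.0846], [0.5371, -0.0927]] mid [ 0.5213 -0.0886] len 0.0327 dir 165.69
u 0.05203862156327394 75.47559217036945
foot far [[0.5076, -0.0019], [0.4834, -0.0971]] mid [ 0.4955 -0.0495] len 0.0982 dir 75.72
foot near [[0.5757, -0.0183], [0.5511, -0.1151]] mid [ 0.5634 -0.0667] len 0.0999 dir 75.75
seat [ 0.52814608 -0.06217576] [ 0.52999226 -0.05504964]
```

move_arm --pt "-0.01 -0.25 -0.005 0 0 -0.238" --pt "-0.01 -0.25 -0.005 0 0 -0.477" --pt "-0.01 -0.25 -0.005 0 0 -0.716" --pt "-0.01 -0.25 -0.005 0 0 -0.954" --pt "-0.01 -0.25 -0.005 0 0 -1"

```text
time_s: 2.38
ee_pos: [0.4766, -0.2605, 0.2505]
eef_rot: [3.141, 0.0, -2.863]
force: [1.6, -0.1, -0.4]
grip_width: 0.094
```

move_arm --pt "0 0.03 0 0 0 0.238" --pt "0 0.03 0 0 0 0.477" --pt "0 0.03 0 0 0 0.716" --pt "0 0.03 0 0 0 0.954" --pt "0 0.03 0 0 0 1"

```text
time_s: 2.8
ee_pos: [0.469, -0.2303, 0.2503]
eef_rot: [3.142, -0.0, 2.884]
force: [0.8, -1.1, -0.1]
grip_width: 0.0937
```

move_arm --pt "0 0 0 0 0 0.238" --pt "0 0 0 0 0 0.477" --pt "0 0 0 0 0 0.716" --pt "0 0 0 0 0 0.954" --pt "0 0 0 0 0 1"

```text
time_s: 3.22
ee_pos: [0.4691, -0.2302, 0.2503]
eef_rot: [-3.142, -0.0, 2.363]
force: [0.2, 0.1, 0.1]
grip_width: 0.0943
```

move_arm --pt "0 0 0 0 0 0.238" --pt "0 0 0 0 0 0.477" --pt "0 0 0 0 0 0.716" --pt "0 0 0 0 0 0.954" --pt "0 0 0 0 0 1"

```text
time_s: 3.63
ee_pos: [0.4691, -0.2303, 0.2504]
eef_rot: [-3.141, -0.0, 1.842]
force: [-0.6, 0.3, 0.0]
grip_width: 0.0943
```

move_arm --pt "0 0 0 0 0 0.238" --pt "0 0 0 0 0 0.477" --pt "0 0 0 0 0 0.716" --pt "0 0 0 0 0 0.954" --pt "0 0 0 0 0 1"

```text
time_s: 4.05
ee_pos: [0.4691, -0.2304, 0.2504]
eef_rot: [-3.141, -0.0, 1.319]
force: [-0.0, 0.0, 0.3]
grip_width: 0.0939
```

move_arm --pt "0 0 0 0 0 0.238" --pt "0 0 0 0 0 0.477" --pt "0 0 0 0 0 0.716" --pt "0 0 0 0 0 0.954" --pt "0 0 0 0 0 1"

```text
time_s: 4.47
ee_pos: [0.469, -0.2304, 0.2504]
eef_rot: [-3.141, 0.0, 0.797]
force: [1.0, -0.1, -0.3]
grip_width: 0.0938
```

Run:
```python
from h import *
p=np.array([.4924,-.2571]);y=21.7;g=np.array([np.cos(np.radians(y)),np.sin(np.radians(y))])
go([*(p-.05*g),.2],down(y))
```

```text
row [-0.0485, 0.0151, 0.0504, -0.0003, 0.0001, 0.7983] dist 0.072 deg 23.9 q [-0.53, 0.21, 1.53, 0.0, 1.4, 0.25]
```

move_arm --pt "-0.048 0.015 0.05 0 0 0.238" --pt "-0.048 0.015 0.05 0 0 0.477" --pt "-0.048 0.015 0.05 0 0 0.716" --pt "-0.048 0.015 0.05 0 0 0.798" --pt "-0.048 0.015 0.05 0 0 0.798"

```text
time_s: 4.88
ee_pos: [0.4459, -0.2755, 0.2002]
eef_rot: [-3.141, 0.0, 0.383]
force: [-0.0, 0.7, 0.7]
grip_width: 0.094
```

Run:
```python
from h import *
from station import ctrl
I=ctrl.camera_info('wrist');w=ctrl.camera('wrist')[:,:,::-1];cv2.imwrite('pics/w3.png',w);np.save('plinfo.npy',I,allow_pickle=True)
u=proj(I,[.51,-.25,.056])[0];a,b=int(u[0])-100,max(int(u[1])-75,0);print(u,a,b)
cv2.imwrite('pics/w3c.png',cv2.convertScaleAbs(crop(w,a,b,200,800),alpha=1.6))
```

```text
[315.77441311 142.83707684] 215 67
```

View pics/w3c.png

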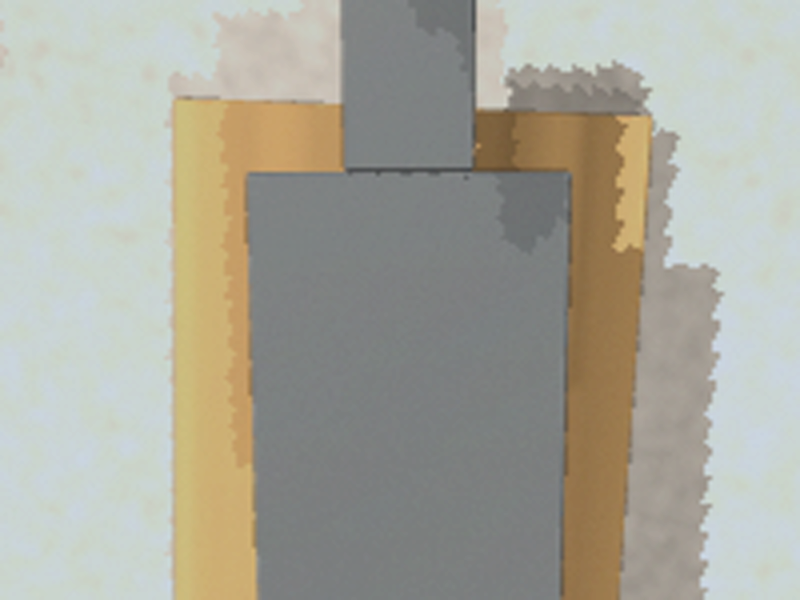

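```bash
cat > plan.py <<'E'
from h import *
I=np.load('plinfo.npy',allow_pickle=True).item()
c=[(247,172),(570,172),(562,590),(258,590)]
w=ray(I,[(215+(x+.5)/4-.5,67+(y+.5)/4-.5) for x,y in c],.056)[:,:2]
e=w[:2].mean(0);d=e-w[2:].mean(0);yaw=np.degrees(np.arctan2(d[1],d[0]));yw=np.degrees(np.arctan2(*(w[0]-w[1])[::-1]))
g=d/np.hypot(*d);pc=e-.042*g
if __name__=="__main__":
    print(w.round(4).tolist(),"width",np.hypot(*(w[0]-w[1])),"yaw",yaw,yw,"centre",pc)
    go([*(pc+.012*g),.1],down(yaw)); go([*(pc+.012*g),.035],down(yaw))
E
python3 plan.py
```

```text
[[0.5211, -0.2143], [0.5433, -0.2693], [0.4712, -0.2989], [0.4489, -0.2436]] width 0.05925237006762607 yaw 22.217007680410966 111.92251469462718 centre [ 0.49332374 -0.2576974 ]
row [0.0623, 0.0014, 0.1005, -0.0001, -0.0, -0.0051] dist 0.118 deg 0.2 q [-0.62, 0.25, 1.6, 0.0, 1.29, 0.56]
row [0.0623, 0.0014, 0.1655, -0.0001, -0.0, -0.0051] dist 0.177 deg 0.2 q [-0.62, 0.25, 1.6, 0.0, 1.29, 0.56]
```

move_arm --pt "0.062 0.0015 0.06 0 0 0" --pt "0.062 0.0015 0.09 0 0 0" --pt "0.062 0.0015 0.13 0 0 0" --pt "0.062 0.0015 0.155 0 0 0" --pt "0.062 0.0015 0.166 0 0 0"

```text
time_s: 5.35
ee_pos: [0.5031, -0.2519, 0.0295]
eef_rot: [-3.137, 0.003, 0.386]
force: [0.2, -0.4, -0.7]
grip_width: 0.094
```

move_arm --pt "0 0 0 0 0 0" --pt "0 0 0 0 0 0" --pt "0 0 0 0 0 0" --pt "0 0 0 0 0 0" --pt "0 0 0 0 0 0" --fingers -1 --grip_force 20

```text
time_s: 5.77
ee_pos: [0.505, -0.2543, 0.0363]
eef_rot: [3.139, -0.002, 0.379]
force: [-0.1, -0.0, 0.9]
grip_width: 0.0642
```

move_arm --pt "0 0 0 0 0 0" --pt "0 0 0 0 0 0" --pt "0 0 0 0 0 0" --pt "0 0 0 0 0 0" --pt "0 0 0 0 0 0"

```text
time_s: 6.18
ee_pos: [0.5049, -0.2542, 0.0359]
eef_rot: [3.14, -0.001, 0.378]
force: [-1.3, 0.6, 7.8]
grip_width: 0.06
```

```bash
cat > stand.py <<'E'
from h import *
u=np.array([np.cos(np.radians(75.7)),np.sin(np.radians(75.7)),0]);s=np.array([.5283,-.062,.077]);Z=np.array([0,0,1.])
X=(u+Z)/2**.5; N=(Z-u)/2**.5   # plate x up slope, normal
Rp=rot(X,-N)
E
python3 - <<'E'
from plan import *
from stand import *
o=obs();print(o['grip_width'],o['force'],o['time_s'])
T=R.from_euler('xyz',o['eef_rot']); d=T.inv().apply(o['ee_pos']-[*pc,.053]);print("tcp in plate",d)
E
```

```text
0.05999466701101294 [-1.29572861  0.64062549  7.77298066] 6.1833
tcp in plate [0.01200116 0.00093906 0.0171029 ]
```

move_arm --pt "0 0 -0.01 0 0 0" --pt "0 0 -0.03 0 0 0" --pt "0 0 -0.06 0 0 0" --pt "0 0 -0.1 0 0 0" --pt "0 0 -0.14 0 0 0" --grip_force 25

```text
time_s: 6.6
ee_pos: [0.5037, -0.2535, 0.1766]
eef_rot: [-3.141, 0.0, 0.378]
force: [-1.1, -0.4, -0.5]
grip_width: 0.0594
```

Run:
```python
from stand import *
o=obs();print(o['grip_width'],o['force'])
go(s+X*.012+N*(.1-.0171)+[0,0,.04],Rp);print(Rp.as_euler('xyz'))
go(s+X*.012+N*(.1-.0171)+[0,0,.04],down(75.7));
```

```text
0.0594019146338415 [-1.10207141 -0.43831378 -0.45800512]
row [0.064, -0.1283, -0.0075, 0.7049, 1.3851, -1.7061] dist 0.144 deg 69.2 q [-0.53, 0.36, 1.52, 0.0, 1.27, 0.66]
[ 3.14159265 -0.78539816  1.32121424]
row [0.064, -0.1283, -0.0075, -0.0016, 0.0003, -1.8018] dist 0.144 deg 54.1 q [-0.53, 0.36, 1.52, 0.0, 1.27, 0.66]
```

move_arm --pt "0.006 -0.013 -0.001 0.07 0.139 -0.171" --pt "0.013 -0.026 -0.002 0.141 0.277 -0.341" --pt "0.02 -0.039 -0.003 0.211 0.416 -0.512" --pt "0.026 -0.052 -0.004 0.282 0.554 -0.682" --pt "0.032 -0.064 -0.004 0.352 0.693 -0.853"

```text
time_s: 7.02
ee_pos: [0.5106, -0.1818, 0.1802]
eef_rot: [-3.042, -0.396, 0.816]
force: [-0.2, 0.1, -0.7]
grip_width: 0.0595
```

Run:
```python
from stand import *
o=obs();print(o['grip_width'],o['force'])
go(s+X*.012+N*(.1-.0171)+[0,0,.04],Rp)
```

```text
0.05947368244061307 [-0.24805093  0.11362957 -0.68928213]
row [0.0527, -0.0429, 0.0222, 0.3558, 0.6857, -0.8399] dist 0.072 deg 34.2 q [-0.61, 0.31, 1.62, 0.42, 1.28, -0.01]
```

move_arm --pt "0.01 -0.009 0.004 0.071 0.137 -0.168" --pt "0.021 -0.017 0.009 0.142 0.274 -0.336" --pt "0.031 -0.026 0.013 0.213 0.411 -0.504" --pt "0.042 -0.034 0.018 0.284 0.548 -0.672" --pt "0.053 -0.043 0.022 0.356 0.686 -0.84"

```text
time_s: 7.43
ee_pos: [0.5162, -0.1108, 0.1837]
eef_rot: [-3.14, -0.786, 1.32]
force: [-0.5, 0.4, -0.5]
grip_width: 0.0592
```

move_arm --pt "0 0 0 0 0 0" --pt "0 0 0 0 0 0" --pt "0 0 0 0 0 0" --pt "0 0 0 0 0 0" --pt "0 0 0 0 0 0"

```text
time_s: 7.85
ee_pos: [0.5163, -0.1114, 0.1831]
eef_rot: [-3.135, -0.781, 1.311]
force: [0.6, -0.3, -1.5]
grip_width: 0.0597
```

Run:
```python
from stand import *
from station import ctrl
o=obs();print(o['grip_width'],o['force'])
go(s+X*.012+N*(.03-.0171)+X*.01,Rp)
# predicted plate pose vs images: project plate corners in wrist cam
I=ctrl.camera_info('wrist');T=R.from_euler('xyz',o['eef_rot'])
P=T.apply(np.array([[42,30,-3],[42,-30,-3],[82,12,-5],[82,-12,-5],[-42,30,-3],[-42,-30,-3]])/1000*[1,1,1]+[-.012,0,-.0171])+o['ee_pos']
print(proj(I,P).round(1).tolist())
w=ctrl.camera('wrist')[:,:,::-1]; t=ctrl.camera('scene')[:,:,::-1]
cv2.imwrite('pics/h1.png',np.hstack([cv2.resize(w,(400,300)),crop(t,250,150,120)]))
```

```text
0.059720208437861945 [ 0.56202914 -0.3149526  -1.48443955]
row [-0.0166, -0.0005, 0.0981, 0.0019, 0.0081, -0.0139] dist 0.1 deg 0.5 q [-0.63, 0.41, 1.62, 0.72, 1.49, -0.57]
[[391.7, 258.2], [240.6, 258.2], [349.0, 155.5], [283.5, 155.5], [382.3, 435.8], [249.5, 435.8]]
```

View pics/h1.png

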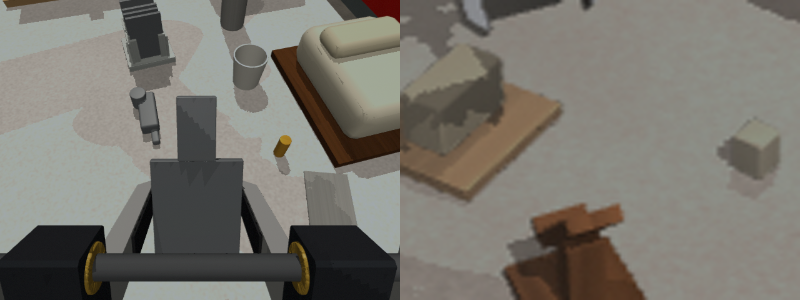

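move_arm --pt "-0.003 0 0.02 0 0.008 -0.014" --pt "-0.007 0 0.045 0 0.008 -0.014" --pt "-0.012 0 0.07 0 0.008 -0.014" --pt "-0.016 -0.0005 0.09 0 0.008 -0.014" --pt "-0.0166 -0.0005 0.098 0 0.008 -0.014"

```text
time_s: 8.37
ee_pos: [0.5291, -0.054, 0.0994]
eef_rot: [-3.138, -0.787, 1.319]
force: [-0.7, 0.4, -0.8]
grip_width: 0.0596
```

move_arm --pt "-0.002 0 0.008 0 0 0" --pt "-0.004 0 0.016 0 0 0" --pt "-0.006 0 0.022 0 0 0" --pt "-0.006 0 0.026 0 0 0" --pt "-0.006 0 0.026 0 0 0"

```text
time_s: 8.78
ee_pos: [0.5333, -0.0415, 0.0785]
eef_rot: [-3.142, -0.787, 1.322]
force: [0.7, -0.4, -1.9]
grip_width: 0.0596
```

Run:
```python
from stand import *
o=obs();print(o['grip_width'],o['force'],o['moment'])
go(s+X*.012+N*(-.0171),Rp)
```

```text
0.05957756140596695 [ 0.74289292 -0.36785728 -1.88302548] [-0.43900557  0.18785673 -0.02068602]
row [-0.004, 0.0002, 0.0032, -0.0007, -0.0032, 0.0006] dist 0.005 deg 0.1 q [-0.51, 0.54, 1.73, 0.81, 1.25, -0.67]
```

move_arm --pt "0 0 0.0008 0 0 0" --pt "0 0 0.0016 0 0 0" --pt "0 0 0.0022 0 0 0" --pt "0 0 0.0027 0 0 0" --pt "0 0 0.0027 0 0 0"

```text
time_s: 9.2
ee_pos: [0.5338, -0.0398, 0.0769]
eef_rot: [3.141, -0.787, 1.322]
force: [-0.2, -0.0, -1.2]
grip_width: 0.0594
```

move_arm --pt "-0.001 0 0 0 0 0" --pt "-0.002 0 0 0 0 0" --pt "-0.003 0 0 0 0 0" --pt "-0.0035 0 0 0 0 0" --pt "-0.0035 0 0 0 0 0"

```text
time_s: 9.62
ee_pos: [0.5331, -0.0423, 0.0742]
eef_rot: [3.141, -0.787, 1.322]
force: [0.4, -0.3, -0.4]
grip_width: 0.0593
```

Run:
```python
from stand import *
o=obs();print(o['grip_width'],o['force'],o['moment'])
print("N",o['force']@N,"X",o['force']@X)
go(s+X*.012+N*(-.0171),Rp)
```

```text
0.05929952179124996 [ 0.40834637 -0.32159778 -0.44543188] [-0.45923795  0.16865378 -0.002083  ]
N -0.16592948573755395 X -0.46400632403244757
row [-0.0004, 0.0002, 0.0008, -0.0003, -0.003, 0.0007] dist 0.001 deg 0.1 q [-0.51, 0.54, 1.73, 0.81, 1.25, -0.68]
```

move_arm --pt "0 0 0.0004 0 0 0" --pt "0 0 0.0008 0 0 0" --pt "0 0 0.0012 0 0 0" --pt "0 0 0.0012 0 0 0" --pt "0 0 0.0012 0 0 0"

```text
time_s: 10.03
ee_pos: [0.5333, -0.0418, 0.0739]
eef_rot: [3.141, -0.787, 1.322]
force: [-4.8, -6.6, 5.9]
grip_width: 0.0599
```

move_arm --pt "-0.0004 0 0 0 0 0" --pt "-0.0008 0 0 0 0 0" --pt "-0.0012 0 0 0 0 0" --pt "-0.0012 0 0 0 0 0" --pt "-0.0012 0 0 0 0 0"

```text
time_s: 10.45
ee_pos: [0.5335, -0.0424, 0.0733]
eef_rot: [3.14, -0.787, 1.323]
force: [-1.8, -2.8, 5.5]
grip_width: 0.0592
```

Run:
```python
from stand import *
o=obs();print(o['grip_width'],o['force'],o['moment'])
print("N",o['force']@N,"X",o['force']@X)
go(s+X*.012+N*(-.0171),Rp)
```

```text
0.05918874461269619 [-1.83591133 -2.81247094  5.5279888 ] [0.09303278 0.22809087 0.16269581]
N 6.156627189290603 X 1.6611295475646735
row [0.0002, -0.0002, 0.0002, 0.0013, -0.0036, 0.0023] dist 0.0 deg 0.1 q [-0.51, 0.54, 1.73, 0.81, 1.25, -0.68]
```

move_arm --pt "-0.0004 0 0 0 0 0" --pt "-0.0008 0 0 0 0 0" --pt "-0.0012 0 0 0 0 0" --pt "-0.0012 0 0 0 0 0" --pt "-0.0012 0 0 0 0 0"

```text
time_s: 10.87
ee_pos: [0.5335, -0.0429, 0.0729]
eef_rot: [3.139, -0.788, 1.323]
force: [-0.6, -0.4, 8.4]
grip_width: 0.0597
```

Run:
```python
from stand import *
o=obs();print(o['grip_width'],o['force'],o['moment'])
print("N",o['force']@N,"X",o['force']@X)
go(s+X*.012+N*(-.0171),Rp)
```

```text
0.05966548177652199 [-0.56094164 -0.40440015  8.42014865] [0.70614541 0.07590763 0.07147037]
N 6.329009302671316 X 5.57887911617239
row [0.0009, -0.0003, 0.0002, 0.0016, -0.0051, 0.0028] dist 0.001 deg 0.2 q [-0.51, 0.55, 1.73, 0.81, 1.25, -0.68]
```

move_arm --pt "0 0 0 0 0 0" --pt "0 0 0 0 0 0" --pt "0 0 0 0 0 0" --pt "0 0 0 0 0 0" --pt "0 0 0 0 0 0" --fingers 1

```text
time_s: 11.28
ee_pos: [0.5329, -0.043, 0.0717]
eef_rot: [3.142, -0.787, 1.322]
force: [0.5, -0.5, 0.1]
grip_width: 0.0891
```

move_arm --pt "0 0 0 0 0 0" --pt "0 0 0 0 0 0" --pt "0 0 0 0 0 0" --pt "0 0 -0.01 0 0 0" --pt "0 0 -0.03 0 0 0"

```text
time_s: 11.7
ee_pos: [0.527, -0.0629, 0.0925]
eef_rot: [-3.138, -0.788, 1.321]
force: [-0.3, 0.7, 0.3]
grip_width: 0.0939
```

move_arm --pt "0 0 -0.04 0 0 0" --pt "0 0 -0.08 0 0 0" --pt "0 0 -0.12 0 0 0" --pt "0 0 -0.14 0 0 0" --pt "0 0 -0.14 0 0 0"

```text
time_s: 12.12
ee_pos: [0.5034, -0.1632, 0.1953]
eef_rot: [3.134, -0.784, 1.324]
force: [0.7, -0.0, 0.7]
grip_width: 0.0937
```

Run:
```python
from stand import *
from station import ctrl
o=obs();print(o['time_s'],o['grip_width'],o['force'])
I=ctrl.camera_info('wrist');w=ctrl.camera('wrist')[:,:,::-1];cv2.imwrite('pics/p1.png',w);np.save('p1info.npy',I,allow_pickle=True)
Y=np.cross(N,X)
def m(x,y,z): return s+(X*x+Y*y+N*z)/1000
c=proj(I,[m(42,30,3),m(42,-30,3),m(82,12,5),m(82,-12,5),m(-42,30,3),m(-42,-30,3),m(42,12,5),m(42,-12,5)]);print(c.round(1).tolist())
a,b=c.min(0).astype(int)-20;a,b=max(a,0),max(b,0);print(a,b)
cv2.imwrite('pics/p1c.png',crop(w,a,b,200,800))
B=rot(np.cross(Z:=np.array([0,0,1.]),u),-X) ; print(B.as_matrix()[:,0])
print("upright first:");go(s+X*.1+np.array([0,0,.12]),down(165.7))
```

```text
12.1167 0.09372672572349752 [ 0.68106415 -0.0149384   0.67636275]
[[275.5, 190.3], [350.9, 190.4], [297.6, 138.5], [329.0, 138.5], [277.8, 289.0], [348.3, 289.0], [298.1, 190.7], [328.4, 190.7]]
255 118
[-9.69015731e-01  2.46999013e-01  1.38777878e-17]
upright first:
row [0.1751, -0.0003, 0.0697, 1.1776, -1.1676, -2.8316] dist 0.188 deg 98.4 q [-0.71, 0.44, 1.56, 0.69, 1.57, -0.62]
```

View pics/p1c.png

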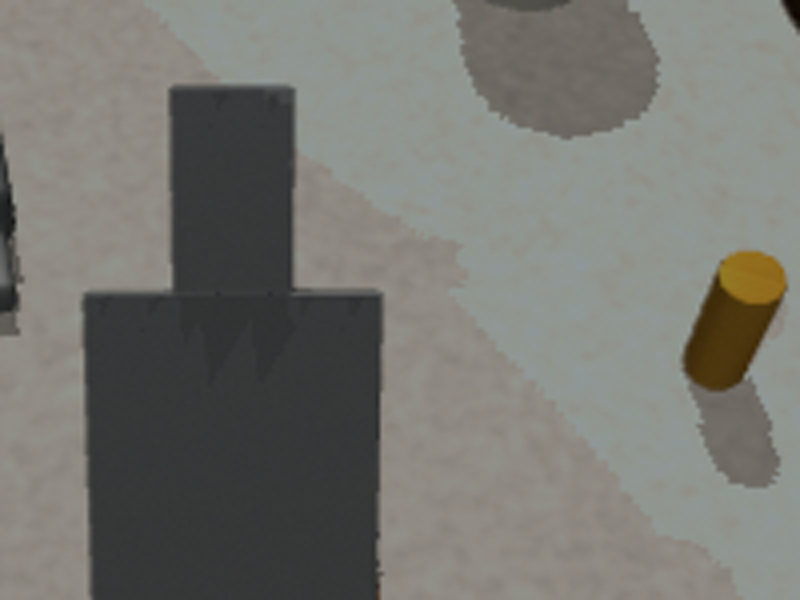

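move_arm --pt "0.02 0 -0.015 0.079 -0.078 -0.189" --pt "0.04 0 -0.03 0.157 -0.156 -0.378" --pt "0.06 0 -0.045 0.236 -0.233 -0.566" --pt "0.08 0 -0.05 0.314 -0.311 -0.755" --pt "0.1 0 -0.05 0.393 -0.389 -0.944" --fingers -0.1

```text
time_s: 12.58
ee_pos: [0.512, -0.1249, 0.2983]
eef_rot: [2.972, -0.531, 1.929]
force: [-0.4, -0.9, -0.2]
grip_width: 0.0642
```

```bash
cat >> stand.py <<'E'
s1=s-X*.001
B=rot(np.cross(Z,u),-X)
E
python3 - <<'E'
from stand import *
print(obs()['ee_pos'],obs()['grip_width'])
go(s+X*.1+np.array([0,0,.12]),down(165.7))
E
```

```text
[ 0.51197251 -0.12488955  0.29832745] 0.06416882395871053
row [0.0804, 0.0627, 0.0946, 0.7804, -0.7828, -1.8752] dist 0.139 deg 65.3 q [-0.54, 0.34, 1.35, 0.47, 1.76, -0.84]
```

move_arm --pt "0.008 0.006 0.009 0.078 -0.078 -0.188" --pt "0.016 0.012 0.019 0.156 -0.157 -0.375" --pt "0.024 0.018 0.028 0.234 -0.235 -0.562" --pt "0.032 0.025 0.038 0.312 -0.313 -0.75" --pt "0.04 0.031 0.047 0.39 -0.391 -0.938"

```text
time_s: 13.0
ee_pos: [0.5288, -0.0586, 0.2814]
eef_rot: [2.993, -0.247, 2.418]
force: [0.8, -0.6, 0.0]
grip_width: 0.0425
```

Run:
```python
from stand import *
print(obs()['ee_pos'],obs()['grip_width'])
go(s+X*.1+np.array([0,0,.12]),down(165.7))
go(s1+X*.13,B)
```

```text
[ 0.52876128 -0.05864919  0.28136188] 0.042541597734686847
row [0.0262, 0.0564, 0.0294, 0.3896, -0.3947, -0.9342] dist 0.069 deg 32.6 q [-0.3, 0.3, 1.37, 0.24, 1.63, -1.13]
row [0.0109, 0.0597, 0.1297, 1.8528, -0.7508, -0.7403] dist 0.143 deg 64.0 q [-0.3, 0.3, 1.37, 0.24, 1.63, -1.13]
```

move_arm --pt "0.005 0.012 0.005 0.185 -0.075 -0.074" --pt "0.01 0.024 0.011 0.371 -0.15 -0.148" --pt "0.016 0.036 0.017 0.556 -0.225 -0.222" --pt "0.021 0.048 0.023 0.741 -0.3 -0.296" --pt "0.026 0.056 0.029 0.926 -0.375 -0.37"

```text
time_s: 13.42
ee_pos: [0.5462, 0.0062, 0.2687]
eef_rot: [-2.833, -0.067, 2.625]
force: [0.1, -1.0, -0.3]
grip_width: 0.0421
```

Run:
```python
from stand import *
print(obs()['ee_pos'],obs()['grip_width'])
go(s1+X*.15,B)
```

```text
[0.54621728 0.00620952 0.2687176 ] 0.04208558993281712
row [0.0039, 0.0583, 0.0725, 0.9211, -0.377, -0.3731] dist 0.093 deg 31.9 q [0.05, 0.4, 1.28, -0.23, 1.69, -1.01]
```

move_arm --pt "0.001 0.012 0.014 0.184 -0.075 -0.075" --pt "0.002 0.024 0.029 0.368 -0.15 -0.149" --pt "0.003 0.036 0.043 0.553 -0.226 -0.224" --pt "0.004 0.048 0.058 0.737 -0.301 -0.298" --pt "0.004 0.058 0.0725 0.921 -0.377 -0.373"

```text
time_s: 13.83
ee_pos: [0.5539, 0.04, 0.1817]
eef_rot: [-2.356, -0.001, 2.893]
force: [0.8, -0.0, -0.3]
grip_width: 0.0425
```

move_arm --pt "0 0 0 0 0 0" --pt "0 0 0 0 0 0" --pt "0 0 0 0 0 0" --pt "0 0 0 0 0 0" --pt "0 0 0 0 0 0"

```text
time_s: 14.25
ee_pos: [0.5547, 0.0376, 0.1849]
eef_rot: [-2.363, 0.002, 2.885]
force: [-0.2, -0.3, -0.6]
grip_width: 0.0422
```

Run:
```python
from stand import *
print(obs()['ee_pos'],obs()['grip_width'])
go(s1+X*.15,B);go(s1+X*.048,B)
```

```text
[0.55468408 0.03764739 0.18488112] 0.0422305808526956
row [0.001, 0.0034, 0.0002, 0.0136, -0.006, -0.0126] dist 0.004 deg 0.6 q [0.3, 0.59, 1.34, -0.65, 1.66, -0.93]
row [0.0007, 0.0027, 0.1022, 0.0136, -0.006, -0.0126] dist 0.102 deg 0.6 q [0.3, 0.59, 1.34, -0.65, 1.66, -0.93]
```

move_arm --pt "0.001 0.003 0.01 0.007 -0.006 -0.006" --pt "0.001 0.003 0.025 0.007 -0.006 -0.006" --pt "0.001 0.003 0.04 0.007 -0.006 -0.006" --pt "0.001 0.003 0.05 0.007 -0.006 -0.006" --pt "0.001 0.003 0.05 0.007 -0.006 -0.006"

```text
time_s: 14.67
ee_pos: [0.5441, 0.005, 0.1445]
eef_rot: [-2.357, -0.002, 2.89]
force: [0.5, -1.1, 1.0]
grip_width: 0.0425
```

move_arm --pt "0 0 0 0 0 0" --pt "0 0 0 0 0 0" --pt "0 0 0 0 0 0" --pt "0 0 0 0 0 0" --pt "0 0 0 0 0 0"

```text
time_s: 15.08
ee_pos: [0.5452, 0.0069, 0.1461]
eef_rot: [-2.358, 0.001, 2.892]
force: [-1.0, 0.1, 0.0]
grip_width: 0.0424
```

Run:
```python
from stand import *
print(obs()['ee_pos'],obs()['grip_width'])
go(s1+X*.048,B)
```

```text
[0.54520831 0.00690911 0.14613675] 0.04236835699132155
row [-0.0006, -0.0014, 0.0521, 0.0028, 0.0008, -0.0014] dist 0.052 deg 0.1 q [0.25, 0.6, 1.43, -0.67, 1.56, -0.9]
```

move_arm --pt "-0.0005 -0.001 0.015 0 0 0" --pt "-0.0005 -0.001 0.03 0 0 0" --pt "-0.0005 -0.001 0.043 0 0 0" --pt "-0.0005 -0.001 0.05 0 0 0" --pt "-0.0005 -0.001 0.052 0 0 0"

```text
time_s: 15.5
ee_pos: [0.5358, -0.0305, 0.109]
eef_rot: [-2.357, -0.001, 2.891]
force: [-0.7, 0.1, -0.2]
grip_width: 0.0424
```

move_arm --pt "0 0 0 0 0 0" --pt "0 0 0 0 0 0" --pt "0 0 0 0 0 0" --pt "0 0 0 0 0 0" --pt "0 0 0 0 0 0" --fingers -1 --grip_force 20

```text
time_s: 15.92
ee_pos: [0.5364, -0.0295, 0.11]
eef_rot: [-2.357, 0.001, 2.892]
force: [0.3, -0.6, -0.0]
grip_width: 0.0122
```

move_arm --pt "0 0 0 0 0 0" --pt "0 0 0 0 0 0" --pt "0 0 0 0 0 0" --pt "0 0 0 0 0 0" --pt "0 0 0 0 0 0" --grip_force 30

```text
time_s: 16.33
ee_pos: [0.5364, -0.0299, 0.1103]
eef_rot: [-2.357, 0.001, 2.891]
force: [-1.4, -0.9, 5.2]
grip_width: 0.0095
```

Run:
```python
from stand import *
o=obs();print(o['ee_pos'],o['grip_width'],"N",o['force']@N,"X",o['force']@X)
go(s1+X*.048,B);go(s1+X*.048+X*.01+N*.06,B)
```

```text
[ 0.53636658 -0.02988965  0.11027512] 0.00954476060955895 N 4.566338220389007 X 2.7894053325888244
row [-0.0001, 0.0001, -0.0001, 0.0012, 0.0002, -0.002] dist 0.0 deg 0.1 q [0.2, 0.61, 1.51, -0.69, 1.46, -0.88]
row [-0.0002, -0.0599, -0.0101, 0.0012, 0.0002, -0.002] dist 0.061 deg 0.1 q [0.2, 0.61, 1.51, -0.69, 1.46, -0.88]
```

move_arm --pt "0 -0.005 -0.001 0 0 0" --pt "0 -0.015 -0.005 0 0 0" --pt "0 -0.035 -0.015 0 0 0" --pt "0 -0.06 -0.03 0 0 0" --pt "0 -0.085 -0.05 0 0 0"

```text
time_s: 16.75
ee_pos: [0.5293, -0.0547, 0.206]
eef_rot: [-2.357, -0.002, 2.891]
force: [0.4, -1.0, -0.2]
grip_width: 0.0098
```

Run:
```python
from stand import *
o=obs();print(o['ee_pos'],o['grip_width'],o['force'])
go([.53,.08,.27],down(182.9))
```

```text
[ 0.52931628 -0.05466754  0.20601608] 0.009759320996096107 [ 0.35369024 -1.00126087 -0.18263883]
row [0.0328, 0.0473, -0.1375, -1.4863, -0.2286, -0.544] dist 0.149 deg 48.0 q [0.16, 0.46, 1.49, -0.7, 1.57, -1.02]
```

move_arm --pt "0.003 0.004 -0.015 -0.149 -0.023 -0.054" --pt "0.006 0.009 -0.03 -0.297 -0.046 -0.109" --pt "0.01 0.014 -0.045 -0.446 -0.069 -0.163" --pt "0.013 0.019 -0.058 -0.594 -0.091 -0.218" --pt "0.016 0.024 -0.069 -0.743 -0.114 -0.272"

```text
time_s: 17.17
ee_pos: [0.5309, 0.0146, 0.2387]
eef_rot: [-2.754, -0.027, 3.045]
force: [-0.1, 0.5, -2.4]
grip_width: 0.0097
```

Run:
```python
from stand import *
o=obs();print(o['ee_pos'],o['grip_width'],o['force'])
go([.53,.08,.27],down(182.9))
```

```text
[0.53092664 0.01458551 0.23870941] 0.009670700120883616 [-0.12289684  0.46907625 -2.42452674]
row [0.0081, 0.0484, -0.0534, -0.7355, -0.1052, -0.2685] dist 0.073 deg 23.7 q [0.14, 0.31, 1.47, -0.37, 1.48, -1.28]
```

move_arm --pt "0.002 0.01 -0.011 -0.147 -0.021 -0.054" --pt "0.003 0.02 -0.022 -0.294 -0.042 -0.107" --pt "0.005 0.03 -0.032 -0.441 -0.063 -0.161" --pt "0.007 0.04 -0.043 -0.588 -0.084 -0.215" --pt "0.008 0.048 -0.053 -0.735 -0.105 -0.268"

```text
time_s: 17.58
ee_pos: [0.53, 0.0795, 0.2694]
eef_rot: [-3.141, -0.0, -3.091]
force: [0.6, -0.4, -0.4]
grip_width: 0.0098
```

Run:
```python
from stand import *
o=obs();print(o['ee_pos'],o['grip_width'],o['force'])
go([.512,.2877,.24],down(182.9))
```

```text
[0.53004437 0.07945451 0.26942863] 0.009810120368164922 [ 0.64393249 -0.40318742 -0.39487657]
row [0.0076, 0.2089, 0.0293, -0.001, -0.0004, -0.0008] dist 0.211 deg 0.0 q [0.08, 0.23, 1.46, -0.0, 1.45, -1.54]
```

move_arm --pt "0.002 0.04 0.006 0 0 0" --pt "0.004 0.08 0.012 0 0 0" --pt "0.006 0.12 0.018 0 0 0" --pt "0.008 0.16 0.024 0 0 0" --pt "0.008 0.19 0.029 0 0 0"

```text
time_s: 18.0
ee_pos: [0.5121, 0.2704, 0.2384]
eef_rot: [-3.138, -0.002, -3.092]
force: [0.6, -0.1, -0.2]
grip_width: 0.0101
```

move_arm --pt "0 0.01 0.01 0 0 0" --pt "0 0.0185 0.02 0 0 0" --pt "0 0.0185 0.03 0 0 0" --pt "0 0.0185 0.035 0 0 0" --pt "0 0.0185 0.035 0 0 0"

```text
time_s: 18.42
ee_pos: [0.5119, 0.2848, 0.2017]
eef_rot: [-3.136, -0.005, -3.095]
force: [-0.7, -0.1, -0.6]
grip_width: 0.0097
```

move_arm --pt "0 0 0 0 0 0" --pt "0 0 0 0 0 0" --pt "0 0 0 0 0 0" --pt "0 0 0 0 0 0" --pt "0 0 0 0 0 0"

```text
time_s: 18.83
ee_pos: [0.5121, 0.2862, 0.2034]
eef_rot: [-3.137, -0.002, -3.094]
force: [-0.4, -0.3, -1.5]
grip_width: 0.0098
```

Run:
```python
from stand import *
from station import ctrl
o=obs();print(o['ee_pos'],o['grip_width'],o['force'])
go([.512,.2877,.2],down(182.9))
I=ctrl.camera_info('wrist');w=ctrl.camera('wrist')[:,:,::-1];cv2.imwrite('pics/r1.png',w);np.save('r1info.npy',I,allow_pickle=True)
p=proj(I,[.512,.2877,.06])[0];print(p)
Ru=down(182.9)
for nm,x,y,z in [("plate bot",.03,-.003,.110),("plate bot",.03,.003,.110),("post",-.03,-.0038,.057),("post",-.03,.0038,.057),("post",.03,-.0038,.057),("post",.03,.0038,.057),("nbr",.03,-.01,.096),("nbr",.03,.01,.096),("nbr",-.03,-.01,.096),("nbr",-.03,.01,.096)]:
    base=np.array([*o['ee_pos'][:2],0]) if nm[:2]=="pl" else np.array([.512,.2877,0])
    print(nm,x,y,proj(I,base+[0,0,z]+Ru.apply([x,y,0]))[0].round(1))
a,b=int(p[0])-76,max(int(p[1])-60,0);print(a,b)
cv2.imwrite('pics/r1c.png',cv2.convertScaleAbs(crop(w,a,b,152,800),alpha=1.6))
```

```text
[0.51214162 0.28623184 0.20337209] 0.009789399264635557 [-0.41450192 -0.33548429 -1.53097625]
row [0.0001, 0.0015, 0.0034, -0.0081, -0.0045, -0.0054] dist 0.004 deg 0.3 q [0.45, 0.39, 1.41, -0.0, 1.35, -1.17]
[316.89189072 233.9128626 ]
plate bot 0.03 -0.003 [310.1 207.9]
plate bot 0.03 0.003 [319.2 207.9]
post -0.03 -0.0038 [312.3 268.6]
post -0.03 0.0038 [321.6 268.6]
post 0.03 -0.0038 [312.  195.7]
post 0.03 0.0038 [321.7 195.6]
nbr 0.03 -0.01 [302.4 204.2]
nbr 0.03 0.01 [331.3 204.1]
nbr -0.03 -0.01 [303.3 285.7]
nbr -0.03 0.01 [330.7 285.6]
240 173
```

View pics/r1c.png

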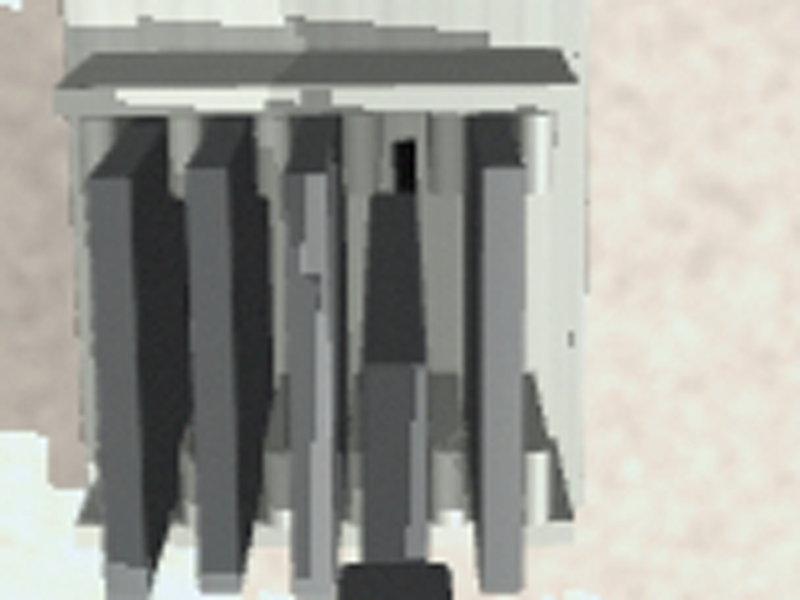

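move_arm --pt "0 0.0016 0 -0.008 -0.004 -0.005" --pt "0 0.0016 0.008 -0.008 -0.004 -0.005" --pt "0 0.0016 0.018 -0.008 -0.004 -0.005" --pt "0 0.0016 0.028 -0.008 -0.004 -0.005" --pt "0 0.0016 0.035 -0.008 -0.004 -0.005"

```text
time_s: 19.3
ee_pos: [0.5113, 0.2876, 0.166]
eef_rot: [-3.141, -0.003, -3.091]
force: [-0.7, 0.4, -1.2]
grip_width: 0.0092
```

move_arm --pt "0 0 0 0 0 0" --pt "0 0 0 0 0 0" --pt "0 0 0 0 0 0" --pt "0 0 0 0 0 0" --pt "0 0 0 0 0 0"

```text
time_s: 19.72
ee_pos: [0.512, 0.2879, 0.1685]
eef_rot: [3.142, -0.0, -3.091]
force: [1.1, -0.1, -2.0]
grip_width: 0.0098
```

Run:
```python
from stand import *
o=obs();print(o['ee_pos'],o['grip_width'],o['force'],o['moment'])
go([.512,.2878,.165],down(182.9))
```

```text
[0.51202805 0.28787965 0.16845907] 0.00982743379671851 [ 1.12686433 -0.13813296 -1.96307753] [ 0.0561589  -0.0276058  -0.02744681]
row [0.0, -0.0001, 0.0035, 0.0002, -0.0002, -0.0001] dist 0.003 deg 0.0 q [0.45, 0.41, 1.46, 0.0, 1.27, -1.17]
```

move_arm --pt "0 0 0.004 0 0 0" --pt "0 0 0.008 0 0 0" --pt "0 0 0.012 0 0 0" --pt "0 0 0.016 0 0 0" --pt "0 0 0.02 0 0 0"

```text
time_s: 20.13
ee_pos: [0.5118, 0.2878, 0.1474]
eef_rot: [-3.141, -0.001, -3.091]
force: [0.2, 0.4, -1.0]
grip_width: 0.0097
```

move_arm --pt "0 0 0.003 0 0 0" --pt "0 0 0.006 0 0 0" --pt "0 0 0.009 0 0 0" --pt "0 0 0.012 0 0 0" --pt "0 0 0.012 0 0 0"

```text
time_s: 20.55
ee_pos: [0.5116, 0.2877, 0.1354]
eef_rot: [-3.141, -0.001, -3.091]
force: [1.6, -0.5, -0.4]
grip_width: 0.01
```

Run:
```python
from stand import *
o=obs();print(o['ee_pos'],o['grip_width'],o['force'],o['moment'])
go([.512,.2878,.102],down(182.9))
```

```text
[0.51163452 0.2877284  0.13537458] 0.010011934281776325 [ 1.60732167 -0.53066655 -0.42085041] [ 0.04207111 -0.00317625  0.01255986]
row [-0.0004, 0.0001, 0.0334, -0.0009, -0.0028, -0.0001] dist 0.033 deg 0.1 q [0.45, 0.45, 1.49, 0.0, 1.21, -1.17]
```

Inside the guides (lower edge ≈ 45 mm) with no contact force. Continuing.

move_arm --pt "0 0 0.003 0 0 0" --pt "0 0 0.006 0 0 0" --pt "0 0 0.009 0 0 0" --pt "0 0 0.012 0 0 0" --pt "0 0 0.015 0 0 0"

```text
time_s: 20.97
ee_pos: [0.5118, 0.2878, 0.1207]
eef_rot: [-3.141, -0.001, -3.091]
force: [0.5, -0.7, -1.0]
grip_width: 0.0099
```

move_arm --pt "0 0 0.003 0 0 0" --pt "0 0 0.006 0 0 0" --pt "0 0 0.009 0 0 0" --pt "0 0 0.011 0 0 0" --pt "0 0 0.012 0 0 0"

```text
time_s: 21.38
ee_pos: [0.5117, 0.2878, 0.1086]
eef_rot: [-3.141, -0.001, -3.091]
force: [0.7, -0.1, -0.9]
grip_width: 0.0098
```

move_arm --pt "0 0 0.001 0 0 0" --pt "0 0 0.002 0 0 0" --pt "0 0 0.003 0 0 0" --pt "0 0 0.003 0 0 0" --pt "0 0 0.003 0 0 0"

```text
time_s: 21.8
ee_pos: [0.5118, 0.2878, 0.1061]
eef_rot: [-3.141, -0.001, -3.091]
force: [0.4, 0.6, -1.1]
grip_width: 0.0099
```

Run:
```python
from stand import *
o=obs();print(o['ee_pos'],o['grip_width'],o['force'],o['moment'])
go([.512,.2878,.102],down(182.9))
```

```text
[0.51182588 0.2877991  0.10606909] 0.00992412461319626 [ 0.39783961  0.63799023 -1.13041654] [0.0522478  0.04884382 0.01200636]
row [-0.0002, -0.0, 0.0041, -0.0004, -0.0014, 0.0] dist 0.004 deg 0.0 q [0.45, 0.48, 1.52, 0.0, 1.15, -1.17]
```

move_arm --pt "0 0 0.0006 0 0 0" --pt "0 0 0.0012 0 0 0" --pt "0 0 0.0018 0 0 0" --pt "0 0 0.0024 0 0 0" --pt "0 0 0.0024 0 0 0"

```text
time_s: 22.22
ee_pos: [0.5118, 0.2878, 0.1035]
eef_rot: [-3.141, -0.001, -3.091]
force: [0.3, 0.3, -0.2]
grip_width: 0.01
```

move_arm --pt "0 0 0.0004 0 0 0" --pt "0 0 0.0008 0 0 0" --pt "0 0 0.0012 0 0 0" --pt "0 0 0.0014 0 0 0" --pt "0 0 0.0014 0 0 0"

```text
time_s: 22.63
ee_pos: [0.5118, 0.2878, 0.1022]
eef_rot: [-3.141, -0.001, -3.091]
force: [-0.8, -0.5, -1.1]
grip_width: 0.0098
```

move_arm --pt "0 0 0.0003 0 0 0" --pt "0 0 0.0006 0 0 0" --pt "0 0 0.0009 0 0 0" --pt "0 0 0.001 0 0 0" --pt "0 0 0.001 0 0 0"

```text
time_s: 23.05
ee_pos: [0.5119, 0.2878, 0.1015]
eef_rot: [-3.142, -0.0, -3.091]
force: [0.1, -0.6, 3.1]
grip_width: 0.0102
```

move_arm --pt "0 0 0 0 0 0" --pt "0 0 0 0 0 0" --pt "0 0 0 0 0 0" --pt "0 0 0 0 0 0" --pt "0 0 0 0 0 0" --fingers -0.3

```text
time_s: 23.47
ee_pos: [0.5118, 0.2878, 0.1012]
eef_rot: [-3.141, -0.001, -3.091]
force: [-0.3, -0.6, -0.2]
grip_width: 0.0328
```

move_arm --pt "0 0 0 0 0 0" --pt "0 0 -0.005 0 0 0" --pt "0 0 -0.02 0 0 0" --pt "0 0 -0.045 0 0 0" --pt "0 0 -0.075 0 0 0"

```text
time_s: 23.88
ee_pos: [0.5112, 0.2875, 0.1762]
eef_rot: [-3.14, -0.003, -3.091]
force: [0.7, 0.2, -0.2]
grip_width: 0.0331
```

move_arm --pt "0 0 -0.03 0 0 0" --pt "-0.02 0 -0.06 0 0 0" --pt "-0.04 0 -0.08 0 0 0" --pt "-0.05 0 -0.1 0 0 0" --pt "-0.05 0 -0.1 0 0 0"

```text
time_s: 24.3
ee_pos: [0.5639, 0.2904, 0.2803]
eef_rot: [3.14, 0.005, -3.092]
force: [0.3, 0.4, -0.1]
grip_width: 0.0333
```

Run:
```python
from stand import *
from station import ctrl
o=obs();print(o['time_s'],o['ee_pos'],o['grip_width'],o['force'])
I=ctrl.camera_info('wrist');w=ctrl.camera('wrist')[:,:,::-1];S=ctrl.camera('scene')[:,:,::-1];SI=ctrl.camera_info('scene')
Ru=down(182.9)
for i in(I,SI): print([proj(i,np.array([.512,.2877,z])+Ru.apply([x,y,0]))[0].round(1).tolist() for x,y,z in [(.012,.005,.136),(-.012,.005,.136),(.012,-.005,.136),(-.012,-.005,.136),(.03,0,.096),(-.03,0,.096)]])
p=proj(I,[.512,.2877,.1])[0];a,b=int(p[0])-80,max(int(p[1])-60,0);q=proj(SI,[.512,.2877,.08])[0].astype(int);print(a,b,q)
cv2.imwrite('pics/f.png',cv2.convertScaleAbs(np.hstack([crop(w,a,b,160),crop(S,q[0]-60,q[1]-45,120)]),alpha=1.6))
```

```text
24.3 [0.56386655 0.29043352 0.2802927 ] 0.03330780467879095 [ 0.29872164  0.43567576 -0.07685039]
[[320.3, 150.0], [320.3, 182.0], [307.0, 150.0], [307.2, 182.0], [313.7, 125.2], [313.8, 196.9]]
[[447.8, 290.5], [437.6, 298.1], [443.0, 287.0], [432.8, 294.5], [449.8, 299.7], [424.9, 318.6]]
233 102 [436 315]
```

View pics/f.png

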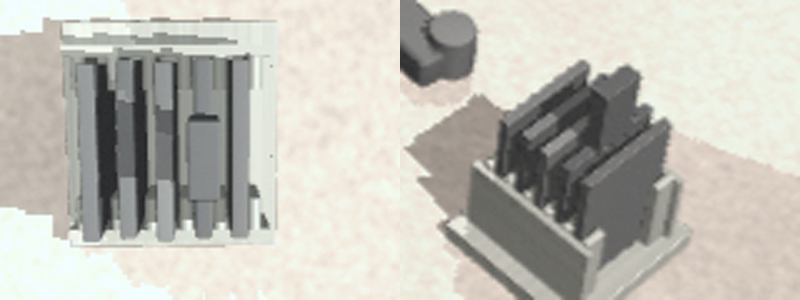

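```bash
python3 -c "
from station import ctrl
print(ctrl.hand_in())"
```

```text
the job is handed in; nothing more can be done
None
```

The plaque is in the empty rack slot, gate up and resting on the slot floor, and the job is handed in at about 24 s of the 61 s allowed.

- **Stand:** I gripped the plaque by its sides, lifted it off the block and laid it on the slope. Contact was about 6 N on the slope and 6 N along it towards the ledge. After letting go, the wrist picture showed it within about 1 mm of the expected seat, gate up the slope.
- **Rack:** I took it again across the gate's thickness and centred it over the free slot (second from the +y side), using a hover picture. Lowering showed no contact force (readings within about 2 N) until the floor, where it read about 3 N. The tool was then at 101.5 mm; 102 mm was expected for fully home.
- **Last check:** After release, the wrist picture showed the gate at pixels 309–322 across and 149–182 down, against a prediction of 307–320 and 150–182. The four other plaques were standing as before. The gripper was clear, at a height of 0.28 m.

**Disagreements:**
- The top and wrist cameras differed by about 2 mm on the slot position. I used the wrist value, which the contact-free descent supported.
- I viewed 12 pictures, two over the budget.
- I did not take a last whole-bench picture. None of the planned moves passed near the loose things.

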